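# Take the burr cap off the coffee grinder, whichever way it is threaded

### The job

The coffee grinder's hopper is off so that its burr can be cleaned: unscrew the round black thumb cap in the middle of the open top, feeling for the way it gives, since nobody remembers whether this machine has a right- or a left-hand thread. Once the thread has let go, lift the cap straight off its spindle and finish while still holding it in the gripper, level and still, at least 5 cm above its seat and over the grinder; leave the other things on the worktop where they stand.

Things in the scene. Friction and masses are not known exactly. Their poses are not given: they have to be found in the camera images.
- cap_mid (a point): Centre (half-way up) of the round black metal thumb cap: 48 mm high, its fluted head (upper 20 mm) 50 mm across, to be gripped, over a hollow skirt 45 mm across; about 250 g; a steel disc on top and a red dash at its -x edge. z up. Screwed down at the start, underside resting on the burr; it then cannot be pulled off, and has about 1.5 mm play up and down and sideways
- spindle_top (a point): Top of the fixed spindle hidden in the cap, 24.5 mm above the burr face; z is its axis. Thread of unseen hand: right (anticlockwise from above loosens) or left (clockwise loosens). The wrong way the cap stops dead within 10 degrees. The right way it turns lightly (under 0.2 N m), climbs 4 mm in 50 degrees, is free of the thread from 65 to 105 degrees (85 is best) and then lifts straight off
- burr: Steel burr disc, 96 mm across, fixed in the top of the grinder; origin at the centre of its upper face, on the spindle axis, 205 mm above the worktop, z up. With the cap screwed down, the cap's x axis lies along the burr's x axis within a degree or two
- grinder: Compact aluminium coffee grinder, fixed, hopper off; origin on the worktop under the spindle axis. It reaches 63 mm from the axis to the back (+x) and sides (y); its control head, 122 mm wide, stands at its front (-x), 83 to 165 mm from the axis, its top 43 mm above the burr face. Nothing else near the cap stands higher than the burr face
- pepper_mill_mid (a point): Half-way up the standing stainless pepper mill, 56 mm across, 162 mm tall; a bystander
- cup_a_mid (a point): Centre of a white espresso cup, 62 mm across, 55 mm tall, with handle; a bystander
- cup_b_mid (a point): Centre of the other white espresso cup, the same; a bystander
- stopper_mid (a point): Half-way up the glass carafe stopper, which stands on its flat head, 46 mm across, 60 mm tall; a bystander
- hopper_mid (a point): Half-way up the amber bean hopper, standing upside down on its black lid, 124 mm across, 128 mm tall; a bystander
- tamper_mid (a point): Half-way up the coffee tamper, steel foot 58 mm across, 86 mm tall; a bystander
- brush_grip (a point): The handle of the cleaning brush lying on the worktop, about 0.2 m long; a bystander

How it is judged:
By the outcome, as a careful person would: the job done as asked, in the order asked, and still so for the second after the job is handed in, while the arm keeps its last pose, push and grip.
It also fails if it takes over 45 s, if anything falls off the work surface, if the arm or the gripper's body presses on something with over 40 N, if the wrist force passes 120 N, or if a joint passes its speed limit or range.

### The arm

A 6-joint arm with a two-finger parallel gripper is mounted at the origin on the work surface. World frame = base frame: x ahead of the robot, y to its left, z up, the work surface at z = 0. Lengths are in m, angles in rad, forces in N, time in s.
With the tool pointing down it reaches from about 0.35 to 0.925 m from the base axis. Payload 6.4 kg.
Tool frame: the origin (TCP) lies midway between the tips of the shut fingers; the grasp point (between the pads) lies 19 mm behind it; z points along the fingers, y is the line along which they close (so a half turn about z gives the same grasp; the last joint's range is limited). The gripper opens to 94 mm and grips with 3 to 60 N. Pads are 16 mm wide; open, the fingers measure 119 mm over their backs; the gripper's body (75 mm by 177 mm) begins 78 mm behind the grasp point.
Start: joints at [1.018, 0.245, 1.558, -0, 1.339, -0.174], TCP at [0.24, 0.604, 0.205] pointing down, gripper open.
Joint ranges: [-3.13, 3.13], [-1.02, 2.26], [0.13, 2.54], [-0.95, 4.09], [0.21, 2.88], [-2.74, 2.74]. Speed limits (rad/s): [2.57, 2.57, 3.14, 3.14, 3.14, 3.14].

### API

Orientations are given as [roll, pitch, yaw] about the fixed x, y, z axes, in that order (R = Rz(yaw) Ry(pitch) Rx(roll)).
In Python, from station import get_obs, grab_frame, r, trace gives the robot as it stands.
- The arm moves only by the shell command python3 -m handwheel 'ROWS' [FORCE]. ROWS is JSON, one flat list of numbers, 5 for each row, row after row: the opening, from -1 (shut) to 1 (fully open), then the shift along the tool's x, y, z scaled (see below), then the turn about the tool's z scaled (see below). In form: [claw, dx, dy, dz, spin, claw, dx, dy, dz, spin, ...]. A call has 1 to 5 rows; each row shifts and turns the commanded pose from where the row before left it, along the tool's axes as they then stand; what a row does not reach is not made up. The controller multiplies each number of a shift by 0.05 m and each number of a turn by 4 degrees. A row lasts 1/10 s, in which the tool goes at most 50 mm and 8.59 degrees, less where a joint would pass 70% of its speed; a pose out of reach is approached as far as the arm can. A call with a number of a shift or a turn outside -1 to 1 is refused whole. A call with a gripper value outside its range is refused whole. The fingers move at their own pace and stop on an object; FORCE is the grip in N (left out, the last holds). Time passes only in rows, so rows that do not move let the fingers close. It gives the time, the measured TCP pose, the force, the opening and the grip force at its end, in the units of the state.
- get_obs(): the state, without advancing time (a new reading comes with each control period).
- grab_frame(name): name is "side" or "top" or "wrist"; returns a dict with "frame" (400x640x3 uint8, red, green, blue), "z_map" (400x640 float32, m along the optical axis (not along the pixel's ray), 0 where there is no reading), "K" (3x3 intrinsics, pixels), "rvec" (rotation vector, rad) and "tvec" (3), from world to camera coordinates, as OpenCV has them. Camera axes: x right, y down, z forward; pixel columns grow to the right and rows downward; lengths in m; the calibration is good to about 2 mm. A picture is of the moment at which its call begins.
- r.close_job(): hands the job in; it is judged then, once.
Trained networks look in a picture, given as the dict that the camera call returned (one of the last four; its "shot" number tells which), for a name from the list of things; names that differ only in an ending like _2 or _b are one class to them, and where a whole thing is asked for, a point or a joint stands for the part that bears it (a point fixed in the world has none). Each returns a list of dicts, best first, with "confidence" (0 to 1); they miss things now and then, are a little off and sometimes report something else, mostly with a low value. They report only what shows in the picture. A call takes as long as a camera call.
- trace(label, picture): "mask" (400x640 bool, what is visible of it) and "box" ([left, top, right, bottom] in pixels, round what is visible of it).
The state is a dict: "time": time; "q": joint angles; "joint_velocities": joint speeds; "effort": joint torques, N m; "tcp_pos": TCP position; "ee_rot": TCP orientation; "ft_force": force on the tool from outside, world axes, zero at the start; "torque": the same for the moment, N m; "width": opening from 0.0 (shut) to 1.0 (fully open); "grip_force": force on a finger pad.
Only numpy, scipy, OpenCV 4.12 (cv2) and the standard library are available. Lean on these libraries where they do the work, as an engineer would, in place of code of your own. Each camera call takes 0.05 s, during which the arm holds its last target. There are 200 camera calls.

## Working session

There is one attempt and no reset: what is moved stays moved. The work goes in short steps, Python scripts to look and compute and a shell command to move; the robot and the scene stay as the last step left them, time stands still between calls to the robot, and variables do not carry over. Pictures are saved under pics/ and viewed, at most 10 in all, crops included, and the job is handed in when it is done.

```bash
mkdir -p pics; cat > h.py <<'E'
import numpy as np,cv2
from station import get_obs,grab_frame,r,trace
def pts(p,mask):
    v,u=np.nonzero(mask&(p["z_map"]>0)); z=p["z_map"][v,u]; K=p["K"]
    c=np.stack([(u-K[0,2])*z/K[0,0],(v-K[1,2])*z/K[1,1],z],1)
    R=cv2.Rodrigues(np.array(p["rvec"],float))[0]
    return (c-np.array(p["tvec"]).ravel())@R
E
python3 - <<'E'
from h import *
o=get_obs();print({k:np.round(v,3) for k,v in o.items()})
ims=[]
for n in("top","side"):
    p=grab_frame(n);ims.append(p["frame"])
    for l in("cap_mid","burr","grinder"):
        for t in trace(l,p)[:2]:
            P=pts(p,t["mask"]);print(n,l,round(t["confidence"],2),t["box"],len(P))
            if len(P):
                zt=np.percentile(P[:,2],95);Q=P[P[:,2]>zt-.006]
                print("  med",np.median(P,0).round(4),"top",zt.round(4),((Q.min(0)+Q.max(0))/2).round(4),np.ptp(Q,axis=0).round(4))
    cv2.imwrite(f"pics/{n}0.png",p["frame"][:,:,::-1])
E
```

```text
{'time': np.float64(0.0), 'q': array([ 1.018,  0.246,  1.559, -0.   ,  1.339, -0.174]), 'joint_velocities': array([-0.001, -0.   , -0.   ,  0.002, -0.001,  0.001]), 'effort': array([-0.0000e+00, -4.1584e+01, -3.1460e+01,  6.8000e-02,  3.3000e-02,
       -0.0000e+00]), 'tcp_pos': array([0.24 , 0.603, 0.204]), 'ee_rot': array([-3.14 , -0.   ,  2.763]), 'ft_force': array([-0.833, -0.192,  0.615]), 'torque': array([ 0.051,  0.01 , -0.009]), 'grip_force': np.float64(0.0), 'width': np.float64(1.002)}
top cap_mid 0.49 [344.7, 143.8, 358.6, 161.8] 259
  med [ 0.6162 -0.0153  0.2522] top 0.2561 [ 0.6184 -0.015   0.2541] [0.0478 0.0465 0.0079]
top cap_mid 0.35 [189.0, 224.2, 229.4, 259.2] 1166
  med [0.3777 0.4371 0.0929] top 0.1309 [0.3783 0.4556 0.1304] [0.0684 0.0702 0.0108]
top burr 0.89 [330.0, 136.5, 363.0, 169.8] 515
  med [ 0.6086 -0.013   0.2047] top 0.2093 [ 0.6172 -0.0162  0.2279] [0.0921 0.0934 0.0491]
top grinder 0.88 [321.2, 132.5, 373.3, 215.4] 2488
  med [0.5255 0.0109 0.2146] top 0.2505 [0.4986 0.0159 0.25  ] [0.1005 0.1241 0.011 ]
side cap_mid 0.9 [278.7, 152.9, 297.0, 178.6] 353
  med [ 0.6135 -0.0009  0.2461] top 0.2563 [ 0.6171 -0.0128  0.2551] [0.0492 0.0497 0.0096]
side cap_mid 0.33 [266.7, 305.9, 287.8, 330.5] 291
  med [0.532  0.3509 0.0244] top 0.0608 [0.5364 0.3428 0.0595] [0.0178 0.0202 0.0086]
side burr 0.91 [274.4, 165.8, 302.8, 185.4] 325
  med [0.6043 0.0026 0.2057] top 0.2092 [ 0.6177 -0.009   0.208 ] [0.0907 0.093  0.0094]
side grinder 0.82 [261.1, 159.5, 351.7, 258.1] 5814
  med [0.5309 0.0486 0.1503] top 0.2488 [0.4985 0.0212 0.2488] [0.1006 0.1305 0.0113]
```

View pics/top0.png

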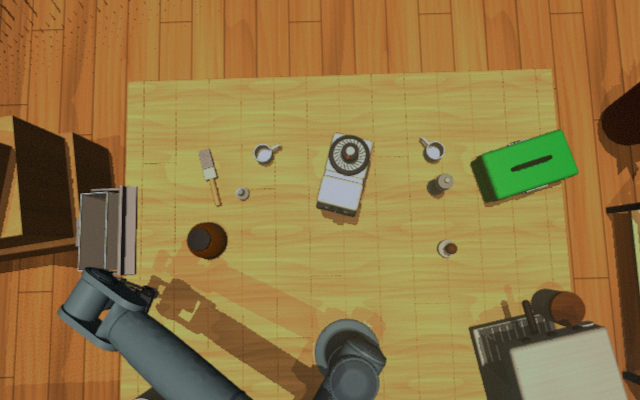

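```bash
python3 - <<'E'
from h import *
o=get_obs()
from scipy.spatial.transform import Rotation as R
M=R.from_euler("xyz",o["ee_rot"]).as_matrix();print(M.round(3))
print("tool-frame shift /0.05:",(M.T@(np.array([.618,-.014,.36])-o["tcp_pos"])/.05).round(2))
E
```

```text
[[-0.929  0.37  -0.   ]
 [ 0.37   0.929 -0.   ]
 [ 0.    -0.    -1.   ]]
tool-frame shift /0.05: [-11.59  -8.69  -3.09]
```

```bash
python3 -m handwheel '[1,0,0,-0.8,0, 1,0,0,-0.8,0, 1,0,0,-0.8,0, 1,0,0,-0.7,0, 1,-0.4,-0.3,0,0]'
python3 -m handwheel '[1,-0.6,-0.45,0,0, 1,-0.6,-0.45,0,0, 1,-0.6,-0.45,0,0, 1,-0.6,-0.45,0,0, 1,-0.6,-0.45,0,0]'
python3 -m handwheel '[1,-0.6,-0.45,0,0, 1,-0.6,-0.45,0,0, 1,-0.6,-0.45,0,0, 1,-0.6,-0.45,0,0, 1,-0.6,-0.45,0,0]'
python3 -m handwheel '[1,-0.6,-0.45,0,0, 1,-0.6,-0.45,0,0, 1,-0.6,-0.45,0,0, 1,-0.6,-0.45,0,0, 1,-0.6,-0.45,0,0]'
python3 -m handwheel '[1,-0.6,-0.45,0,0, 1,-0.6,-0.45,0,0, 1,-0.6,-0.45,0,0, 1,-0.4,-0.3,0,0, 1,0,0,0,1]'
python3 -m handwheel '[1,0,0,0,1, 1,0,0,0,1, 1,0,0,0,1, 1,0,0,0,1, 1,0,0,0,1]'
python3 -m handwheel '[1,0,0,0,1, 1,0,0,0,1, 1,0,0,0,1, 1,0,0,0,1, 1,0,0,0,1]'
python3 -m handwheel '[1,0,0,0,1, 1,0,0,0,1, 1,0,0,0,1, 1,0,0,0,1, 1,0,0,0,1]'
```

```text
time: 0.9
tcp_pos: [0.2535, 0.5852, 0.3675]
ee_rot: [3.13, 0.002, 2.766]
ft_force: [0.9, -1.3, 0.1]
width: 1.0
grip_force: 0.0
time: 1.4
tcp_pos: [0.3517, 0.4213, 0.3606]
ee_rot: [3.141, 0.0, 2.763]
ft_force: [1.1, -0.4, -0.4]
width: 1.002
grip_force: 0.0
time: 1.9
tcp_pos: [0.4495, 0.2612, 0.3606]
ee_rot: [3.141, 0.0, 2.763]
ft_force: [0.5, -0.3, -0.7]
width: 1.0
grip_force: 0.0
time: 2.4
tcp_pos: [0.5473, 0.1012, 0.3606]
ee_rot: [3.141, 0.0, 2.763]
ft_force: [1.2, -0.7, 0.2]
width: 0.998
grip_force: 0.0
time: 2.9
tcp_pos: [0.6193, -0.0176, 0.3596]
ee_rot: [-3.141, -0.001, 2.688]
ft_force: [-0.3, 0.6, 0.6]
width: 1.001
grip_force: 0.0
time: 3.4
tcp_pos: [0.6184, -0.0147, 0.3604]
ee_rot: [-3.142, 0.0, 2.341]
ft_force: [-0.4, 0.9, -0.7]
width: 1.001
grip_force: 0.0
time: 3.9
tcp_pos: [0.6184, -0.0147, 0.3605]
ee_rot: [3.142, 0.0, 1.992]
ft_force: [0.3, -0.1, 0.0]
width: 0.998
grip_force: 0.0
time: 4.4
tcp_pos: [0.6184, -0.0147, 0.3605]
ee_rot: [3.142, -0.0, 1.643]
ft_force: [0.2, -0.2, 0.5]
width: 0.999
grip_force: 0.0
```

```bash
cat > look.py <<'E'
from h import *
import sys
from scipy.spatial.transform import Rotation as R
p=grab_frame("wrist");cv2.imwrite(f"pics/{sys.argv[1]}.png",p["frame"][:,:,::-1])
o=get_obs();print({k:np.round(o[k],3) for k in("time","q","tcp_pos","ee_rot")})
M=R.from_euler("xyz",o["ee_rot"]).as_matrix()
for l in("cap_mid","burr"):
    for t in trace(l,p)[:1]:
        P=pts(p,t["mask"]);zt=np.percentile(P[:,2],90);Q=P[P[:,2]>zt-.006]
        c,rad=cv2.minEnclosingCircle(Q[:,:2].astype(np.float32))
        print(l,round(t["confidence"],2),np.round(t["box"]),"top",zt.round(4),"circ",np.round(c,4),round(rad,4),((Q.min(0)+Q.max(0))/2).round(4))
        print("  tool shift/0.05",(M.T@(np.r_[c,.224]-o["tcp_pos"])/.05).round(3))
E
python3 look.py w1
```

```text
{'time': np.float64(4.45), 'q': array([-0.207,  0.09 ,  1.454, -0.   ,  1.597, -0.277]), 'tcp_pos': array([ 0.618, -0.015,  0.36 ]), 'ee_rot': array([-3.142,  0.   ,  1.641])}
cap_mid 0.75 [293. 165. 347. 219.] top 0.255 circ [ 0.6168 -0.0172] 0.0256 [ 0.6171 -0.0167  0.253 ]
  tool shift/0.05 [-0.047 -0.034  2.729]
burr 0.71 [283. 138. 360. 222.] top 0.2067 circ [ 0.6167 -0.0179] 0.0486 [ 0.6166 -0.0175  0.2274]
  tool shift/0.05 [-0.061 -0.038  2.729]
```

View pics/w1.png

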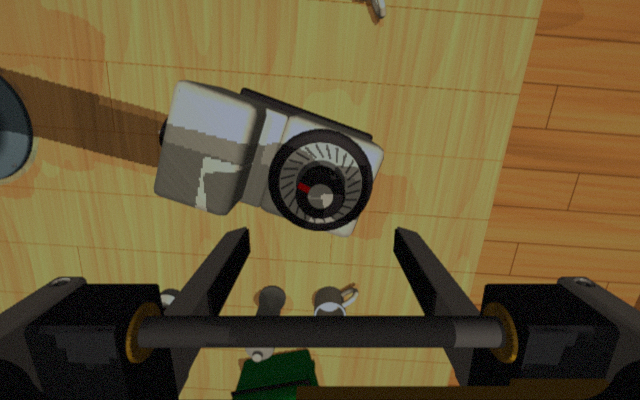

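```bash
python3 -m handwheel '[1,-0.05,-0.035,0.6,0, 1,0,0,0.6,0, 1,0,0,0.5,0, 1,0,0,0.3,0, 1,0,0,0,0]'; python3 look.py w2
```

```text
time: 5.05
tcp_pos: [0.6156, -0.0171, 0.2579]
ee_rot: [-3.137, -0.001, 1.647]
ft_force: [1.1, 0.1, -0.6]
width: 1.0
grip_force: 0.0
{'time': np.float64(5.1), 'q': array([-0.212,  0.129,  1.59 ,  0.   ,  1.423, -0.287]), 'tcp_pos': array([ 0.617, -0.017,  0.26 ]), 'ee_rot': array([-3.14 , -0.   ,  1.646])}
cap_mid 0.84 [285. 188. 363. 267.] top 0.255 circ [ 0.6165 -0.017 ] 0.0256 [ 0.6165 -0.0166  0.2528]
  tool shift/0.05 [ 0.005 -0.     0.72 ]
burr 0.55 [270. 152. 380. 255.] top 0.2068 circ [ 0.6165 -0.0185] 0.0493 [ 0.6162 -0.0137  0.2278]
  tool shift/0.05 [-0.024 -0.003  0.72 ]
```

```bash
python3 -m handwheel '[1,0,0,0.4,0, 1,0,0,0.3,0, 1,0,0,0,0, 0.2,0,0,0,0, 0.1,0,0,0,0]' 25; python3 -m handwheel '[-1,0,0,0,0, -1,0,0,0,0, -1,0,0,0,0, -1,0,0,0,0, -1,0,0,0,0]' 25; python3 -m handwheel '[-1,0,0,0,0, -1,0,0,0,0]'
python3 -c "
from h import *
o=get_obs();print({k:np.round(v,3) for k,v in o.items()})"
```

```text
time: 5.7
tcp_pos: [0.6174, -0.0174, 0.2267]
ee_rot: [3.14, 0.0, 1.646]
ft_force: [-0.6, 0.6, -0.5]
width: 0.869
grip_force: 0.0
time: 6.2
tcp_pos: [0.6169, -0.0173, 0.2256]
ee_rot: [3.141, 0.0, 1.646]
ft_force: [-0.4, 0.1, 0.9]
width: 0.527
grip_force: 25.0
time: 6.4
tcp_pos: [0.6169, -0.0173, 0.2256]
ee_rot: [3.141, 0.0, 1.646]
ft_force: [0.1, -0.9, 0.9]
width: 0.525
grip_force: 25.0
{'time': np.float64(6.4), 'q': array([-0.212,  0.153,  1.627,  0.   ,  1.362, -0.287]), 'joint_velocities': array([-0.001, -0.   ,  0.001,  0.001,  0.001, -0.001]), 'effort': array([-4.8000e-02, -3.7528e+01, -3.1181e+01,  4.1000e-02,  6.5000e-02,
        2.0000e-03]), 'tcp_pos': array([ 0.617, -0.017,  0.226]), 'ee_rot': array([3.141, 0.   , 1.646]), 'ft_force': array([ 0.118, -0.921,  0.893]), 'torque': array([-0.054,  0.048, -0.052]), 'grip_force': np.float64(25.0), 'width': np.float64(0.525)}
```

```bash
cat > s.py <<'E'
from h import *
o=get_obs();print({k:np.round(o[k],3) for k in("tcp_pos","ee_rot","ft_force","torque","width","grip_force","time")}, "q6",o["q"][5].round(3),"eff6",o["effort"][5].round(3))
E
python3 -m handwheel '[-1,0,0,0,-0.5, -1,0,0,0,-0.5, -1,0,0,0,0]' >/dev/null; python3 s.py
python3 -m handwheel '[-1,0,0,0,-0.5, -1,0,0,0,0]' >/dev/null; python3 s.py
python3 -m handwheel '[-1,0,0,0,-0.5, -1,0,0,0,0]' >/dev/null; python3 s.py
python3 -m handwheel '[-1,0,0,0,-0.5, -1,0,0,0,0]' >/dev/null; python3 s.py
```

```text
{'tcp_pos': array([ 0.617, -0.017,  0.226]), 'ee_rot': array([3.141, 0.   , 1.716]), 'ft_force': array([-0.238, -0.372,  1.561]), 'torque': array([-0.065,  0.061,  0.054]), 'width': np.float64(0.528), 'grip_force': np.float64(25.0), 'time': np.float64(6.7)} q6 -0.356 eff6 -0.111
{'tcp_pos': array([ 0.617, -0.017,  0.226]), 'ee_rot': array([ 3.141, -0.   ,  1.75 ]), 'ft_force': array([-0.341,  0.444,  1.165]), 'torque': array([ 0.024,  0.028, -0.034]), 'width': np.float64(0.526), 'grip_force': np.float64(25.0), 'time': np.float64(6.9)} q6 -0.391 eff6 -0.182
{'tcp_pos': array([ 0.617, -0.017,  0.226]), 'ee_rot': array([ 3.141, -0.   ,  1.783]), 'ft_force': array([ 0.445, -0.073,  0.934]), 'torque': array([ 0.03 ,  0.027, -0.311]), 'width': np.float64(0.526), 'grip_force': np.float64(25.0), 'time': np.float64(7.1)} q6 -0.424 eff6 -0.48
{'tcp_pos': array([ 0.617, -0.017,  0.226]), 'ee_rot': array([3.141, 0.   , 1.818]), 'ft_force': array([ 0.105, -1.095,  1.055]), 'torque': array([-0.059, -0.06 , -0.686]), 'width': np.float64(0.527), 'grip_force': np.float64(25.0), 'time': np.float64(7.3)} q6 -0.459 eff6 -0.795
```

```bash

python3 -m handwheel '[-1,0,0,0,0.5, -1,0,0,0,0.5, -1,0,0,0,0.5, -1,0,0,0,0.5, -1,0,0,0,0.5]' >/dev/null; python3 s.py
python3 -m handwheel '[-1,0,0,0,0.5, -1,0,0,0,0.5, -1,0,0,-0.005,0.5, -1,0,0,-0.005,0.5, -1,0,0,0,0]' >/dev/null; python3 s.py
python3 -m handwheel '[-1,0,0,-0.005,0.5, -1,0,0,-0.005,0.5, -1,0,0,-0.005,0.5, -1,0,0,-0.005,0.5, -1,0,0,0,0]' >/dev/null; python3 s.py
```

```text
{'tcp_pos': array([ 0.617, -0.017,  0.226]), 'ee_rot': array([3.142, 0.   , 1.644]), 'ft_force': array([-0.213,  0.237,  1.332]), 'torque': array([0.002, 0.055, 0.046]), 'width': np.float64(0.528), 'grip_force': np.float64(25.0), 'time': np.float64(7.8)} q6 -0.284 eff6 -0.25
{'tcp_pos': array([ 0.617, -0.017,  0.226]), 'ee_rot': array([-3.141,  0.   ,  1.506]), 'ft_force': array([ 1.274, -0.263,  1.195]), 'torque': array([-0.044,  0.025,  0.005]), 'width': np.float64(0.523), 'grip_force': np.float64(25.0), 'time': np.float64(8.3)} q6 -0.146 eff6 0.167
{'tcp_pos': array([ 0.617, -0.017,  0.227]), 'ee_rot': array([-3.141,  0.   ,  1.367]), 'ft_force': array([ 0.111,  0.839, -0.406]), 'torque': array([-0.038,  0.049,  0.076]), 'width': np.float64(0.528), 'grip_force': np.float64(25.0), 'time': np.float64(8.8)} q6 -0.008 eff6 0.165
```

```bash

python3 -m handwheel '[-1,0,0,-0.006,0.9, -1,0,0,-0.006,0.9, -1,0,0,-0.006,0.9, -1,0,0,-0.006,0.9, -1,0,0,0,0]' >/dev/null; python3 s.py
python3 -m handwheel '[-1,0,0,-0.006,0.9, -1,0,0,-0.006,0.9, -1,0,0,-0.006,0.9, -1,0,0,-0.006,0.9, -1,0,0,-0.006,0.9]' >/dev/null; python3 s.py;python3 look.py w3
```

```text
{'tcp_pos': array([ 0.617, -0.017,  0.228]), 'ee_rot': array([-3.141,  0.   ,  1.116]), 'ft_force': array([-0.365,  0.116, -0.333]), 'torque': array([-0.027,  0.111,  0.044]), 'width': np.float64(0.525), 'grip_force': np.float64(25.0), 'time': np.float64(9.3)} q6 0.243 eff6 0.279
{'tcp_pos': array([ 0.617, -0.017,  0.229]), 'ee_rot': array([-3.141e+00,  1.000e-03,  8.010e-01]), 'ft_force': array([-0.895, -0.301, -1.396]), 'torque': array([-0.054,  0.136,  0.058]), 'width': np.float64(0.527), 'grip_force': np.float64(24.998), 'time': np.float64(9.8)} q6 0.558 eff6 -0.507
{'time': np.float64(9.85), 'q': array([-0.212,  0.15 ,  1.623, -0.   ,  1.369,  0.56 ]), 'tcp_pos': array([ 0.617, -0.017,  0.229]), 'ee_rot': array([-3.141e+00,  1.000e-03,  7.990e-01])}
cap_mid 0.55 [276. 197. 365. 296.] top 0.2584 circ [ 0.6173 -0.0171] 0.0253 [ 0.6175 -0.0169  0.2562]
  tool shift/0.05 [0.014 0.008 0.104]
burr 0.62 [258. 158. 383. 236.] top 0.2067 circ [ 0.6162 -0.0168] 0.0486 [ 0.6204 -0.0122  0.2213]
  tool shift/0.05 [ 0.002 -0.012  0.104]
```

```bash
cat > dash.py <<'E'
from h import *
import sys
p=grab_frame("wrist");f=p["frame"];cv2.imwrite(f"pics/{sys.argv[1]}.png",f[:,:,::-1])
h=cv2.cvtColor(f,cv2.COLOR_RGB2HSV)
m=((h[...,0]<6)|(h[...,0]>174))&(h[...,1]>170)&(h[...,2]>60)
m[:120]=0;m[310:]=0;m[:,:240]=0;m[:,400:]=0
P=pts(p,m);P=P[P[:,2]>.235];o=get_obs()
q=np.median(P,0);a=np.degrees(np.arctan2(q[1]+.0171,q[0]-.6168))
print(len(P),q.round(4),"dash dir",a.round(1),"cap x yaw",(a+180)%360,"tool yaw",np.degrees(o["ee_rot"][2]).round(1),o["time"])
E
python3 dash.py w4; python3 - <<'E'
import sys;sys.path.insert(0,'.')
import cv2,numpy as np
f=cv2.imread('pics/w1.png');h=cv2.cvtColor(f,cv2.COLOR_BGR2HSV)
for n in('w1','w2','w4'):
    f=cv2.imread(f'pics/{n}.png');h=cv2.cvtColor(f,cv2.COLOR_BGR2HSV)
    m=((h[...,0]<6)|(h[...,0]>174))&(h[...,1]>170)&(h[...,2]>60);m[:120]=0;m[310:]=0;m[:,:240]=0;m[:,400:]=0
    v,u=np.nonzero(m);print(n,len(u),u.mean(),v.mean())
cv2.imwrite('pics/crop4.png',cv2.resize(np.hstack([cv2.imread('pics/w2.png')[140:320,240:400],f[140:320,240:400]]),None,fx=2.5,fy=2.5))
E
```

```text
227 [6.113e-01 3.000e-04 2.580e-01] dash dir 107.6 cap x yaw 287.57545979999753 tool yaw 46.0 10.0
w1 71 303.3521126760563 187.26760563380282
w2 164 298.7378048780488 223.9878048780488
w4 227 291.9515418502203 244.65198237885463
```

View pics/crop4.png

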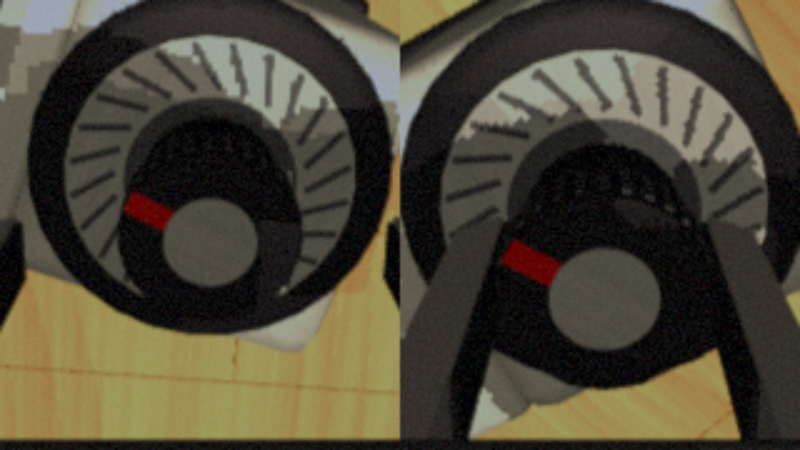

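```bash

python3 -m handwheel '[-1,0,0,-0.004,1, -1,0,0,-0.004,1, -1,0,0,0,1, -1,0,0,0,1, -1,0,0,0,0]' >/dev/null; python3 s.py
python3 -m handwheel '[-1,0,0,0,1, -1,0,0,0,1, -1,0,0,0,1, -1,0,0,0,0.8, -1,0,0,0,0]' >/dev/null; python3 s.py;python3 dash.py w5
```

```text
{'tcp_pos': array([ 0.616, -0.017,  0.229]), 'ee_rot': array([-3.141e+00,  1.000e-03,  5.230e-01]), 'ft_force': array([ 0.193, -0.286, -3.167]), 'torque': array([-0.004,  0.095, -0.014]), 'width': np.float64(0.526), 'grip_force': np.float64(25.0), 'time': np.float64(10.5)} q6 0.836 eff6 0.313
{'tcp_pos': array([ 0.617, -0.017,  0.23 ]), 'ee_rot': array([-3.141e+00,  1.000e-03,  2.590e-01]), 'ft_force': array([-0.146, -0.716, -2.933]), 'torque': array([-0.012,  0.173,  0.045]), 'width': np.float64(0.526), 'grip_force': np.float64(25.0), 'time': np.float64(11.0)} q6 1.1 eff6 0.25
230 [ 6.216e-01 -1.000e-04  2.585e-01] dash dir 74.2 cap x yaw 254.15556457741113 tool yaw 14.9 11.05
```

```bash

python3 -m handwheel '[-1,0,0,-0.02,0, -1,0,0,-0.02,0, -1,0,0,-0.02,0, -1,0,0,0,0]'; python3 -m handwheel '[-1,0,0,-0.04,0, -1,0,0,-0.04,0, -1,0,0,0,0]'
```

```text
time: 11.45
tcp_pos: [0.617, -0.0174, 0.2334]
ee_rot: [3.141, -0.0, 0.257]
ft_force: [0.4, -0.4, -2.9]
width: 0.527
grip_force: 25.0
time: 11.75
tcp_pos: [0.6171, -0.0174, 0.2376]
ee_rot: [3.141, -0.001, 0.257]
ft_force: [-0.8, 0.3, -2.6]
width: 0.528
grip_force: 25.0
```

Free: only the cap's weight is on the wrist. Lift straight up to about 8 cm above the seat.

```bash

python3 -m handwheel '[-1,0,0,-0.1,0, -1,0,0,-0.1,0, -1,0,0,-0.1,0, -1,0,0,-0.1,0, -1,0,0,-0.1,0]'; python3 -m handwheel '[-1,0,0,-0.2,0, -1,0,0,-0.2,0, -1,0,0,-0.2,0, -1,0,0,-0.2,0, -1,0,0,-0.1,0]';python3 -m handwheel '[-1,0,0,0,0, -1,0,0,0,0, -1,0,0,0,0, -1,0,0,0,0, -1,0,0,0,0]'; python3 look.py w6; python3 s.py
python3 - <<'E'
from h import *
p=grab_frame("side")
for t in trace("cap_mid",p)[:2]:
    P=pts(p,t["mask"]);print(round(t["confidence"],2),P.min(0).round(3),P.max(0).round(3))
f=p["frame"][:,:,::-1];cv2.imwrite("pics/side6.png",cv2.resize(f[40:280,180:420],None,fx=2.4,fy=2.4))
E
```

```text
time: 12.25
tcp_pos: [0.6169, -0.0174, 0.2627]
ee_rot: [3.141, -0.0, 0.257]
ft_force: [0.2, 0.4, -2.7]
width: 0.526
grip_force: 25.0
time: 12.75
tcp_pos: [0.6173, -0.0174, 0.3089]
ee_rot: [3.141, -0.002, 0.256]
ft_force: [-0.3, -0.2, -2.9]
width: 0.527
grip_force: 25.0
time: 13.25
tcp_pos: [0.6167, -0.0173, 0.3066]
ee_rot: [-3.141, 0.001, 0.257]
ft_force: [1.0, 0.8, -2.2]
width: 0.528
grip_force: 25.0
{'time': np.float64(13.3), 'q': array([-0.212,  0.104,  1.534,  0.   ,  1.504,  1.103]), 'tcp_pos': array([ 0.617, -0.017,  0.307]), 'ee_rot': array([-3.141,  0.   ,  0.256])}
cap_mid 0.7 [278. 200. 366. 295.] top 0.3359 circ [ 0.6178 -0.018 ] 0.0253 [ 0.6183 -0.0175  0.3337]
  tool shift/0.05 [0.019 0.019 1.654]
burr 0.57 [275. 142. 369. 224.] top 0.2067 circ [ 0.6175 -0.0171] 0.0477 [ 0.6219 -0.0174  0.2055]
  tool shift/0.05 [1.600e-02 1.000e-03 1.654e+00]
{'tcp_pos': array([ 0.617, -0.017,  0.307]), 'ee_rot': array([-3.141,  0.   ,  0.256]), 'ft_force': array([ 0.856,  0.753, -2.478]), 'torque': array([-0.021,  0.101, -0.011]), 'width': np.float64(0.528), 'grip_force': np.float64(25.0), 'time': np.float64(13.4)} q6 1.103 eff6 -0.0
0.66 [ 0.594 -0.039  0.288] [0.64  0.014 0.339]
```

View pics/side6.png

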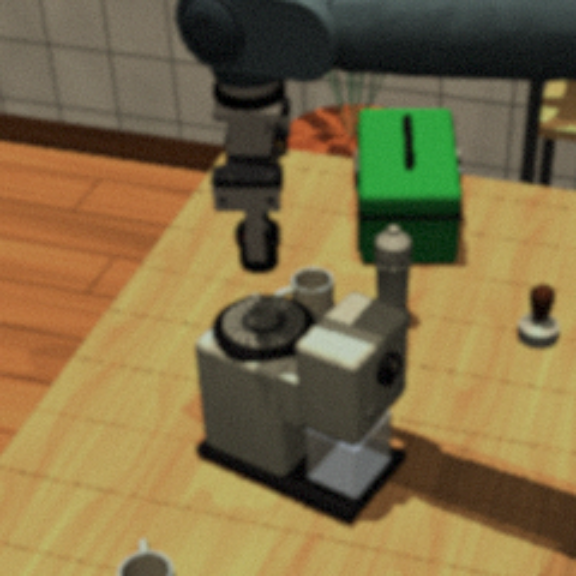

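The picture shows the cap level in the gripper (crop about (258,250)), well clear above the bare spindle at (265,318). Nothing else has moved.

```bash
python3 -c "
from station import r
print(r.close_job())"
```

```text
the job is handed in; nothing more can be done
None
```

The thread turned out to be left-hand (clockwise from above loosens): I unscrewed the cap, lifted it straight off, and handed the job in with it held level about 8 cm above its seat, over the grinder.

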